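Prime the suction lifter on the glass plate

TASK

Get the twin-pad suction lifter ready on the glass plate, with the fingertips alone: press its raised yellow release lever down flat, then pump the black plunger knob, pressing it right down and letting it spring right back up each time, until the red indicator pin stands fully out with its green band showing. Let the pump raise the pin and do not touch the pin itself; lift nothing, and leave the lifter, the plate and the things beside it where they are.

Things in the scene. Friction and masses are not known exactly. Their poses are not given: they have to be found in the camera images.
- lifter: Twin-pad suction lifter, 320 mm long, loose on the plate. Origin: centre of its underside; y along its length, z up. Pads of 111 mm at y = +105 and -105. Pump barrel at y +105 (43 mm wide, top z 100), brass turret at y +58 (25 mm wide, top z 62), bow handle y +36 to -70 (top z 93, not to be grasped), blue bridge 30 mm wide (top z 40), lever pivot at y -88, z 46.
- knob_top (a point): Top centre of the black plunger knob (36 mm diameter mushroom, flat top 20 mm across); 142 mm above the lifter's origin at rest, on the axis of the +y pad. It goes straight down with the plunger. Press here from above.
- plunger (a joint): How far the plunger is pressed, m: 0 = up, 0.015 = bottom stop. Spring: about 7 N at the top, 15 N at the bottom, and 6 N more for each 0.1 m/s of pressing speed; it springs back up by itself in about 0.2 s. A stroke counts only when pressed at least 0.012 and then let right up (below 0.002).
- lever_tip (a point): Upper edge of the free end of the yellow release lever, 60 mm from its pivot; lever 17 mm wide with a 21 mm round finger pad at its end. Flat, this point lies at y -148, z 53 mm in the lifter's frame. Raised, it is 28 to 39 mm higher and 39 to 50 mm from the pivot toward -y. Pressing the end straight down lays it flat.
- valve_lever (a joint): Angle of the release lever, rad: 0 = flat (valve shut, a hard stop), grows as it is raised (up to 0.9). It starts raised, 0.5 to 0.75, and stays where it is put (friction, about 1 N at its end). While it is up the pump does not raise the pin. It counts as flat below 0.08.
- pin_top (a point): Top of the round indicator pin (9 mm diameter, red with a 6 mm green band at its foot that comes into view only with the last step) that rises out of the brass turret, at y = +58 mm in the lifter's frame; 70 mm above the lifter's origin with the pin in, 108 mm with it fully out.
- vacuum_pin (a joint): How far the pin is out, m: 0 = in, 0.037 to 0.038 = fully out (stop at 0.0387). With the lever flat, each full stroke lifts it one step of 9 mm (the first may be smaller, or up to 13 mm) as the plunger springs back; it stays by friction (it may dip a few mm while the plunger goes down). It starts between 0 and 0.012, so three to five full strokes are needed; more do no harm.
- pin_stem: The pin as a body; origin 8 mm below its top, on its axis. Not to be touched.
- glass_plate: Greenish glass plate 180 x 340 x 10 mm on four 3 mm cork pads, loose on the table, 2 kg, under the lifter, long side along the lifter. Origin: centre of its underside, on the table.
- frit_jar_1: Bystander: glass jar of blue frit with a black lid, 60 mm diameter, 78 mm high, standing behind the plate. Origin: centre of its underside.
- wax_tin: Bystander: round yellow tin, 66 mm diameter, 26 mm high, in front of the plate. Origin: centre of its underside.
- tape_roll: Bystander: roll of dark tape lying flat, 81 mm diameter, 25 mm high, in front of the plate, nearer its +y end. Origin: centre of its underside.

How it is judged:
On the way, in this order (a step that is already met when the one before it is completed fails the run):
1. the release lever is pressed down flat (value of joint valve_lever below 0.08 rad), for 0.2 s.
2. pumping has brought the indicator pin fully out (value of joint vacuum_pin above 0.0355 m), for 0.2 s.
At the end, for the whole second after the job is handed in: Lever flat (below 0.08 rad), pin out by more than 35.5 mm, plunger back up (within 2 mm), lifter standing still and level, lifter and glass plate within 12 mm of where they started (value of joint valve_lever below 0.08 rad and value of joint vacuum_pin above 0.0355 m and value of joint plunger below 0.002 m and distance of each of lifter, glass_plate from where it was at the start of the episode below 0.012 m and angle between lifter's own z axis and vertical below 0.05 rad and linear speed of lifter below 0.01 m/s); the robot touches nothing.
It fails at once if the indicator pin is touched by the robot (contact force between any of the fingers, the arm and pin_stem above 0.3 N).
It fails at once if the lifter is lifted or tipped (z of lifter in the frame of glass_plate above 0.018 m or angle between lifter's own z axis and vertical above 0.08 rad).
It fails at once if the lifter or the glass plate is pushed more than 20 mm (distance of any of lifter, glass_plate from where it was at the start of the episode above 0.02 m).
It fails at once if a thing beside the plate is moved more than 15 mm (distance of any of frit_jar_1, wax_tin, tape_roll from where it was at the start of the episode above 0.015 m).
It also fails if it takes over 48 s, if anything falls off the work surface, if the arm or the gripper's body presses on something with over 40 N, if the wrist force passes 120 N, or if a joint passes its speed limit or range.

ROBOT

A 6-joint arm with a two-finger parallel gripper is mounted at the origin on a cart in front of the work surface, level with it; the furniture and walls round the work are solid. World frame = base frame: x ahead of the robot, y to its left, z up, the work surface at z = 0. Lengths are in m, angles in rad, forces in N, time in s.
With the tool pointing down it reaches from about 0.425 to 0.95 m from the base axis. Payload 3.5 kg.
Tool frame: the origin (TCP) lies at the very end of the fingers, on their centre line; the grasp point (between the pads) lies 19 mm behind it; z points along the fingers, y is the line along which they close (so a half turn about z gives the same grasp; the last joint's range is limited). The gripper opens to 85 mm and grips with 20 to 120 N. Pads are 22 mm wide; open, the fingers measure 114 mm over their backs; the gripper's body (76 mm by 85 mm) begins 54 mm behind the grasp point. The pads swing forward as they close: fully open they stand 13 mm farther back than shut.
Start: joints at [-1.291, 0.286, 1.577, -0, 1.279, -0.15], TCP at [0.281, -0.614, 0.231] pointing down, gripper open.
Joint ranges: [-2.77, 2.77], [-0.9, 2.22], [0.21, 2.48], [-1.53, 4.67], [0.24, 2.81], [-2.84, 2.84]. Speed limits (rad/s): [2.79, 2.79, 3.14, 3.14, 3.14, 3.14].

INTERFACE

Orientations are given as a unit quaternion [x, y, z, w].
In Python, from plant import get_state, read_camera, sign_off, recognise gives the robot as it stands.
- The arm moves only by the tool arm_command, never from a script. Its argument "steps" is a list of rows, each an object with "translation": the shift along the tool's x, y, z scaled (see below), a list of three; "twist": the turn, a rotation vector about the tool's x, y, z scaled (see below), a list of three; "fingers": the opening, from -1 (shut) to 1 (fully open). In form: [{"translation": [x, y, z], "twist": [rx, ry, rz], "fingers": fingers}, ...]. A call has 1 to 5 rows; each row is the pose to reach, as a shift and turn from the pose commanded when the call began, along the tool's axes at that moment; what a row does not reach only later rows make up. The controller multiplies each number of a shift by 75 cm and each number of a turn by 60 degrees. A row lasts 1/8 s, in which the tool goes at most 62.5 mm and 10.7 degrees, less where a joint would pass 70% of its speed; a pose out of reach is approached as far as the arm can. A call with a number of a shift or a turn outside -1 to 1 is refused whole. A call with a gripper value outside its range is refused whole. The fingers move at their own pace and stop on an object; "grip_force" is the grip in N (left out, the last holds). Time passes only in rows, so rows that repeat a pose let the fingers close. It gives the time, the measured TCP pose, the force, the opening and the grip force at its end, in the units of the state.
- get_state(): the state, without advancing time (a new reading comes with each control period).
- read_camera(name): name is "side" or "top" or "wrist"; returns a dict with "pixels" (420x560x3 uint8, red, green, blue), "K" (3x3 intrinsics, pixels), "R" (3x3) and "t" (3): a world point X has camera coordinates R X + t; the wrist camera has in their place "T_tool_cam" (4x4, takes a point from camera to tool coordinates, whose origin is the TCP and whose axes are the flange's). Camera axes: x right, y down, z forward; pixel columns grow to the right and rows downward; lengths in m; the calibration is good to about 2 mm. A picture is of the moment at which its call begins: read the wrist's pose just before it. There is no depth.
- sign_off(): hands the job in; it is judged then, once.
Trained networks look in a picture, given as the dict that the camera call returned (one of the last four; its "shot" number tells which), for a name from the list of things; names that differ only in an ending like _2 or _b are one class to them, and where a whole thing is asked for, a point or a joint stands for the part that bears it (a point fixed in the world has none). Each returns a list of dicts, best first, with "conf" (0 to 1); they miss things now and then, are a little off and sometimes report something else, mostly with a low value. They report only what shows in the picture. A call takes as long as a camera call.
- recognise(picture, query): "point" ([row, column] in pixels, amid what is visible of it).
The state is a dict: "time": time; "qpos": joint angles; "dq": joint speeds; "joint_efforts": joint torques, N m; "eef_pos": TCP position; "tcp_rot": TCP orientation; "contact_force": force on the tool from outside, world axes, zero at the start; "wrist_torque": the same for the moment, N m; "opening": opening from 0.0 (shut) to 1.0 (fully open); "finger_force": force on a finger pad.
Only numpy, scipy, OpenCV 4.12 (cv2) and the standard library are available. Lean on these libraries where they do the work, as an engineer would, in place of code of your own. Each camera call takes 0.05 s, during which the arm holds its last target. There are 200 camera calls.

## Working session

There is one attempt and no reset: what is moved stays moved. The work goes in short steps, Python scripts to look and compute and a tool call to move; the robot and the scene stay as the last step left them, time stands still between calls to the robot, and variables do not carry over. Pictures are saved under pics/ and viewed, at most 10 in all, crops included, and the job is handed in when it is done.

Besides the shell and the picture viewer there is one more tool, called after "Emit:" as name(argument=value, ...), one argument or row to a line, values as JSON. arm_command: Moves the arm, as the interface text tells. Shifts and turns lie within -1 to 1; 1 stands for 75 cm of shift or 60 degrees of turn. Its arguments: {"type":"object","properties":{"steps":{"type":"array"},"grip_force":{"type":"number"}},"required":["steps"]}

```bash
mkdir -p pics; cat > h.py <<'E'
import numpy as np, cv2
from plant import get_state, read_camera, sign_off, recognise
from scipy.spatial.transform import Rotation as Ro
def look(cams,names,save=None):
    out={}
    for c in cams:
        p=read_camera(c)
        if save: cv2.imwrite(f"pics/{save}_{c}.png",p["pixels"][:,:,::-1])
        for n in names:
            for d in recognise(p,n)[:2]:
                print(c,n,np.round(d["point"],1),round(d["conf"],2))
                out.setdefault((n,c),(d["point"],p))
    return out
def ray(pt,p):
    K,R,t=[np.array(p[k]) for k in "KRt"]
    d=R.T@np.linalg.inv(K)@np.array([pt[1],pt[0],1.]); return -R.T@t,d/np.linalg.norm(d)
def atz(pt,p,z):
    o,d=ray(pt,p); return o+d*(z-o[2])/d[2]
def tri(a,b):
    A=0;B=0;rs=[ray(*a),ray(*b)]
    for o,d in rs:
        M=np.eye(3)-np.outer(d,d);A=A+M;B=B+M@o
    x=np.linalg.solve(A,B);return x,[np.linalg.norm((np.eye(3)-np.outer(d,d))@(x-o)) for o,d in rs]
def proj(X,p):
    c=np.array(p["R"])@X+np.array(p["t"]);u=np.array(p["K"])@c;return u[1]/u[2],u[0]/u[2]
E
python3 - <<'E'
from h import *
s=get_state();print(s["time"],s["eef_pos"],s["tcp_rot"],s["opening"],s["contact_force"])
N=["knob_top","lever_tip","pin_top","lifter","glass_plate","frit_jar_1","wax_tin","tape_roll"]
o=look(["top","side"],N,"a")
for n in N:
    if (n,"top") in o and (n,"side") in o: print(n,tri(o[n,"top"],o[n,"side"]))
E
```

```text
0.0 [ 0.28107711 -0.61296507  0.22996489] [ 9.77004615e-01  2.13214919e-01 -8.24829086e-05 -1.17169065e-03] 1.0026879594011548 [ 0.9464965  -0.63057108  0.30563722]
top knob_top [214.4 240.8] 0.5
top lever_tip [213.6 339.8] 0.48
top lifter [220.  289.2] 0.61
top glass_plate [238.2 289.7] 0.82
top frit_jar_1 [165.5 308.8] 0.63
top wax_tin [287.6 304.2] 0.63
top tape_roll [283.4 237.5] 0.82
top tape_roll [212.  236.7] 0.66
side knob_top [214.4 268.4] 0.49
side lever_tip [185.9 305.6] 0.56
side lifter [238.8 273.2] 0.56
side glass_plate [252.1 295. ] 0.78
side frit_jar_1 [200.4 240.9] 0.85
side frit_jar_1 [236.6 273.3] 0.67
side wax_tin [247.6 359.4] 0.83
side tape_roll [290.5 340.9] 0.65
side tape_roll [237.3 276. ] 0.23
knob_top (array([0.49279088, 0.21325733, 0.13617628]), [np.float64(0.0003442960221976332), np.float64(0.00034429602219751245)])
lever_tip (array([ 0.50044646, -0.00330354,  0.07198031]), [np.float64(0.003593129921810469), np.float64(0.003593129921810359)])
lifter (array([ 0.51274101,  0.11394422, -0.00239541]), [np.float64(0.01081208108953712), np.float64(0.010812081089537264)])
glass_plate (array([ 0.46675953,  0.11170142, -0.02455524]), [np.float64(0.006341830068019886), np.float64(0.0063418300680198915)])
frit_jar_1 (array([0.62635998, 0.06332809, 0.03779472]), [np.float64(4.284606161298415e-05), np.float64(4.284606161270869e-05)])
wax_tin (array([0.34147974, 0.07764584, 0.00576368]), [np.float64(0.0005267975319181636), np.float64(0.000526797531918225)])
tape_roll (array([0.34361388, 0.23081016, 0.01729686]), [np.float64(0.007811227041714092), np.float64(0.007811227041714038)])
```

```bash
python3 - <<'E'
import cv2
a=cv2.imread("pics/a_top.png")[140:320,190:390];b=cv2.imread("pics/a_side.png")[150:330,200:400]
cv2.imwrite("pics/a.png",cv2.resize(cv2.vconcat([a,b]),None,fx=1.66,fy=1.66) if 0 else cv2.resize(cv2.hconcat([a,b]),None,fx=2,fy=2,interpolation=cv2.INTER_CUBIC))
E
```

```text
(no output)
```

View pics/a.png

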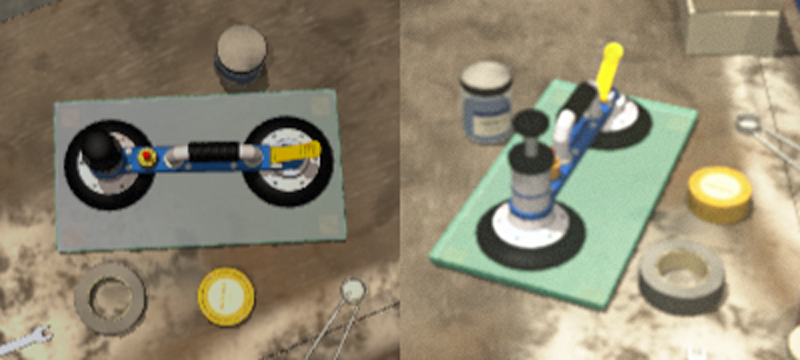

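The crop shows the lifter lying along world y, with the knob on the left (top row 214, col 241). The raised yellow lever tip is at the right: top about (row 214, col 347), side about (175, 306). The pin is still in, and the jar, tin and tape stand clear of the path. Next I triangulate the tip and work out the first move.

```bash
python3 - <<'E'
from h import *
t=read_camera("top");s=read_camera("side")
print(tri(((214,347.5),t),((175,306),s)))
P=atz((222.5,245),t,.035);Q=atz((220.5,335),t,.035);print(P,Q,np.linalg.norm(P-Q))
print(tri(((213.5,240),t),((210,266),s)))
u=(P-Q)/np.linalg.norm(P-Q);c=(P+Q)/2
print("lever tip pred",c-.133*u, "knob",c+.105*u)
R=Ro.from_quat(get_state()["tcp_rot"]);p=np.array(get_state()["eef_pos"])
print((R.inv().apply(np.array([.485,-.03,.23])-p))/.75, R.as_matrix().round(3))
E
```

```text
(array([ 0.50057305, -0.01671132,  0.09197793]), [np.float64(0.0010971587673977612), np.float64(0.001097158767397952)])
[0.49129495 0.21430054 0.035     ] [0.49418152 0.00467907 0.035     ] 0.20964134341815566
(array([0.49502274, 0.214495  , 0.14576822]), [np.float64(0.0016652505732941156), np.float64(0.0016652505732940007)])
lever tip pred [ 0.49456952 -0.02349759  0.035     ] knob [0.49129248 0.21447985 0.035     ]
[ 0.57113563 -0.59416078  0.00178352] [[ 0.909  0.417  0.   ]
 [ 0.417 -0.909 -0.   ]
 [ 0.     0.    -1.   ]]
```

Emit:
arm_command(
  steps=[
    {"translation": [0.57,-0.595,0],"twist": [0,0,0.41],"fingers": -1},
    {"translation": [0.57,-0.595,0],"twist": [0,0,0.41],"fingers": -1},
    {"translation": [0.57,-0.595,0],"twist": [0,0,0.41],"fingers": -1},
    {"translation": [0.57,-0.595,0],"twist": [0,0,0.41],"fingers": -1},
    {"translation": [0.57,-0.595,0],"twist": [0,0,0.41],"fingers": -1},
  ],
)

```text
time: 1.62
eef_pos: [0.3842, -0.3165, 0.2316]
tcp_rot: [1.0, -0.0, 0.0, 0.0]
contact_force: [1.0, 0.5, 0.8]
opening: -0.0
finger_force: 0.0
```

Emit:
arm_command(
  steps=[
    {"translation": [0.135,-0.385,0],"twist": [0,0,0],"fingers": -1},
    {"translation": [0.135,-0.385,0],"twist": [0,0,0],"fingers": -1},
    {"translation": [0.135,-0.385,0],"twist": [0,0,0],"fingers": -1},
    {"translation": [0.135,-0.385,0],"twist": [0,0,0],"fingers": -1},
    {"translation": [0.135,-0.385,0],"twist": [0,0,0],"fingers": -1},
  ],
)

```text
time: 2.25
eef_pos: [0.4853, -0.0274, 0.2318]
tcp_rot: [1.0, 0.001, 0.001, 0.0]
contact_force: [1.5, -1.1, -0.1]
opening: 0.004
finger_force: 0.0
```

```bash
python3 - <<'E'
from h import *
s=get_state();print(s["time"],s["eef_pos"],s["tcp_rot"],s["contact_force"])
p=read_camera("wrist");cv2.imwrite("pics/w1.png",p["pixels"][:,:,::-1])
T=np.array(p["T_tool_cam"]);print(T.round(3))
Rw=Ro.from_quat(s["tcp_rot"]).as_matrix()
RR=Rw@T[:3,:3];o=Rw@T[:3,3]+s["eef_pos"];p2=dict(K=p["K"],R=RR.T,t=-RR.T@o)
for n,z in [("lever_tip",.1),("knob_top",.153),("pin_top",.083)]:
    for d in recognise(p,n)[:2]: print(n,d["point"],d["conf"],atz(d["point"],p2,z))
print("tip proj",proj(np.array([.497,-.02,.098]),p2), proj(np.array(s["eef_pos"]),p2))
E
```

```text
2.25 [ 0.48533302 -0.02742537  0.2318346 ] [9.99999627e-01 5.07627464e-04 6.74533920e-04 1.80236100e-04] [ 1.45741086 -1.14927689 -0.1453534 ]
[[ 0.    -0.95  -0.311  0.08 ]
 [ 1.     0.001 -0.001 -0.001]
 [ 0.001 -0.311  0.95  -0.143]
 [ 0.     0.     0.     1.   ]]
lever_tip [176.4, 237.9] 0.66 [0.50209621 0.00175805 0.1       ]
pin_top [177.5, 43.0] 0.47 [0.49699726 0.17068797 0.083     ]
pin_top [143.9, 152.5] 0.44 [0.52572395 0.07373869 0.083     ]
tip proj (np.float64(181.99967731026734), np.float64(264.9740397519042)) (np.float64(276.0943737498283), np.float64(274.55017751645175))
```

View pics/w1.png

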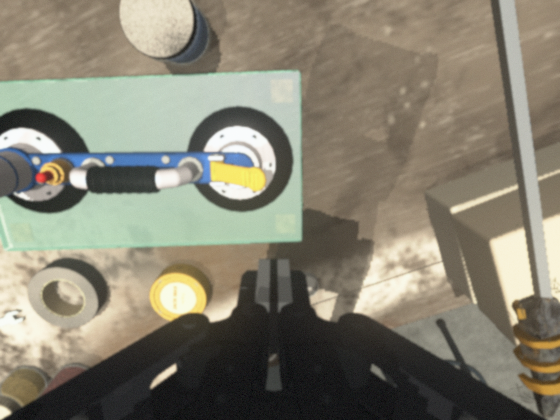

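The wrist view shows the lever's finger pad centred at about (row 179, col 255) with its end near col 266. That matches the projected tip at (182, 265). I'll move above x 0.498, y −0.020 and come down.

Emit:
arm_command(
  steps=[
    {"translation": [0.017,-0.01,0],"twist": [0,0,0],"fingers": -1},
    {"translation": [0.017,-0.01,0.07],"twist": [0,0,0],"fingers": -1},
    {"translation": [0.017,-0.01,0.14],"twist": [0,0,0],"fingers": -1},
    {"translation": [0.017,-0.01,0.16],"twist": [0,0,0],"fingers": -1},
    {"translation": [0.017,-0.01,0.16],"twist": [0,0,0],"fingers": -1},
  ],
)

```text
time: 3.08
eef_pos: [0.4977, -0.0228, 0.1111]
tcp_rot: [1.0, -0.001, -0.001, -0.0]
contact_force: [-1.1, 0.2, -0.1]
opening: -0.002
finger_force: 0.0
```

Emit:
arm_command(
  steps=[
    {"translation": [0,0,0.012],"twist": [0,0,0],"fingers": -1},
    {"translation": [0,0,0.024],"twist": [0,0,0],"fingers": -1},
    {"translation": [0,0,0.036],"twist": [0,0,0],"fingers": -1},
    {"translation": [0,0,0.042],"twist": [0,0,0],"fingers": -1},
    {"translation": [0,0,0.042],"twist": [0,0,0],"fingers": -1},
  ],
)

```text
time: 3.7
eef_pos: [0.4969, -0.0217, 0.079]
tcp_rot: [1.0, 0.0, -0.001, -0.0]
contact_force: [0.6, -0.5, -1.1]
opening: -0.002
finger_force: 0.0
```

Emit:
arm_command(
  steps=[
    {"translation": [0,0,0.006],"twist": [0,0,0],"fingers": -1},
    {"translation": [0,0,0.01],"twist": [0,0,0],"fingers": -1},
    {"translation": [0,0,0.014],"twist": [0,0,0],"fingers": -1},
    {"translation": [0,0,0.014],"twist": [0,0,0],"fingers": -1},
  ],
)

```text
time: 4.2
eef_pos: [0.4974, -0.0219, 0.069]
tcp_rot: [1.0, 0.0, -0.0, -0.0]
contact_force: [0.5, 0.2, -0.1]
opening: 0.002
finger_force: 0.0
```

```bash
python3 - <<'E'
from h import *
o=look(["side","top"],["lever_tip"],"b")
a=cv2.imread("pics/b_side.png")[100:300,200:400];b=cv2.imread("pics/b_top.png")[120:320,190:390]
cv2.imwrite("pics/b.png",cv2.resize(cv2.hconcat([a,b]),None,fx=2,fy=2,interpolation=cv2.INTER_CUBIC))
print(get_state()["contact_force"],get_state()["eef_pos"])
E
```

```text
side lever_tip [191.7 306.8] 0.67
[0.58487846 0.46673115 0.62007991] [ 0.49753432 -0.02197787  0.06926218]
```

View pics/b.png

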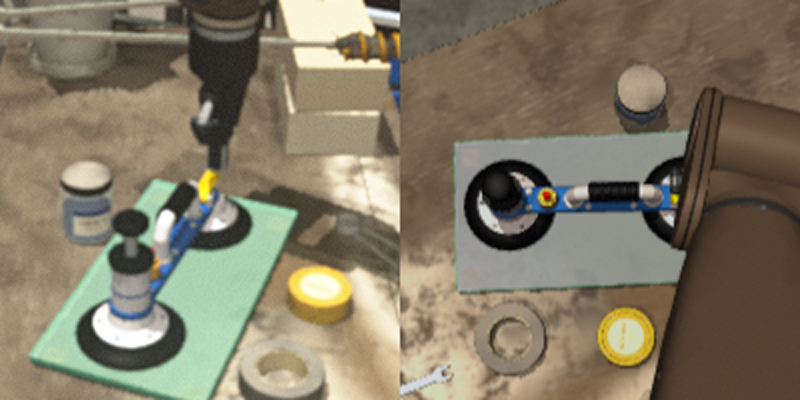

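The finger is on the lever end at side crop (212, 180) and the lever is nearly flat. I'll keep pressing until the force rises.

Emit:
arm_command(
  steps=[
    {"translation": [0,0,0.003],"twist": [0,0,0],"fingers": -1},
    {"translation": [0,0,0.005],"twist": [0,0,0],"fingers": -1},
    {"translation": [0,0,0.005],"twist": [0,0,0],"fingers": -1},
  ],
)

```text
time: 4.78
eef_pos: [0.4977, -0.0221, 0.0655]
tcp_rot: [1.0, 0.0, 0.0, -0.0]
contact_force: [-0.4, -1.1, 0.1]
opening: -0.003
finger_force: 0.2
```

Emit:
arm_command(
  steps=[
    {"translation": [0,0,0.002],"twist": [0,0,0],"fingers": -1},
    {"translation": [0,0,0.004],"twist": [0,0,0],"fingers": -1},
    {"translation": [0,0,0.004],"twist": [0,0,0],"fingers": -1},
  ],
)

```text
time: 5.15
eef_pos: [0.498, -0.0221, 0.0649]
tcp_rot: [1.0, 0.0, -0.001, -0.0]
contact_force: [-5.3, 0.7, 15.1]
opening: 0.0
finger_force: 6.9
```

The force rose to 15 N at z 0.065, so the lever is at its flat stop. Next I lift and go over to the knob.

Emit:
arm_command(
  steps=[
    {"translation": [0,0,-0.08],"twist": [0,0,0],"fingers": -1},
    {"translation": [0,0,-0.16],"twist": [0,0,0],"fingers": -1},
    {"translation": [0,-0.05,-0.19],"twist": [0,0,0],"fingers": -1},
    {"translation": [0,-0.13,-0.19],"twist": [0,0,0],"fingers": -1},
    {"translation": [0,-0.13,-0.19],"twist": [0,0,0],"fingers": -1},
  ],
)

```text
time: 5.78
eef_pos: [0.4971, 0.0786, 0.2053]
tcp_rot: [1.0, 0.003, 0.0, -0.0]
contact_force: [1.0, 0.1, -0.0]
opening: -0.002
finger_force: 0.0
```

```bash
python3 - <<'E'
from h import *
s=get_state();print(s["time"],s["eef_pos"])
p=read_camera("wrist");cv2.imwrite("pics/w2.png",p["pixels"][:,:,::-1])
T=np.array(p["T_tool_cam"])
Rw=Ro.from_quat(s["tcp_rot"]).as_matrix()
RR=Rw@T[:3,:3];o=Rw@T[:3,3]+s["eef_pos"];p2=dict(K=p["K"],R=RR.T,t=-RR.T@o)
for n,z in [("lever_tip",.064),("knob_top",.150),("pin_top",.083)]:
    for d in recognise(p,n)[:2]: print(n,d["point"],d["conf"],atz(d["point"],p2,z))
print("knob proj",proj(np.array([.493,.214,.155]),p2))
E
```

```text
5.775 [0.49709445 0.07863293 0.20534963]
lever_tip [191.9, 367.4] 0.73 [ 4.98704580e-01 -1.71846687e-04  6.40000000e-02]
knob_top [223.9, 49.5] 0.95 [0.50092735 0.215553   0.15      ]
pin_top [198.6, 157.9] 0.72 [0.49733492 0.17115326 0.083     ]
knob proj (np.float64(239.18435540009892), np.float64(49.54275664101423))
```

View pics/w2.png

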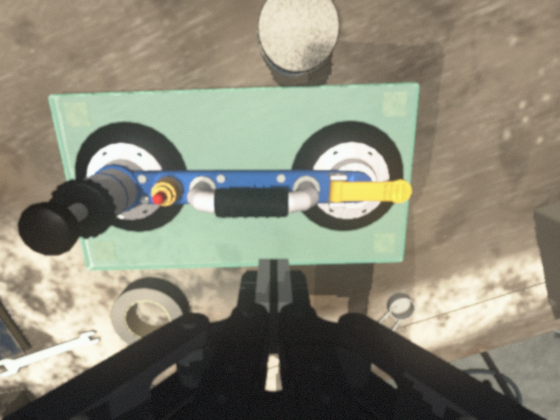

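The lever now lies flat, with its end at (190, 405). The knob's top is at about (229, 46), close to the projected (239, 50), and the pin is in. I'll take the knob centre as (0.4965, 0.215), go above it and descend.

Emit:
arm_command(
  steps=[
    {"translation": [0,-0.08,0],"twist": [0,0,0],"fingers": -1},
    {"translation": [0,-0.16,0],"twist": [0,0,0],"fingers": -1},
    {"translation": [0,-0.182,0.02],"twist": [0,0,0],"fingers": -1},
    {"translation": [0,-0.182,0.045],"twist": [0,0,0],"fingers": -1},
    {"translation": [0,-0.182,0.045],"twist": [0,0,0],"fingers": -1},
  ],
)

```text
time: 6.6
eef_pos: [0.4959, 0.2099, 0.168]
tcp_rot: [1.0, -0.001, -0.003, 0.001]
contact_force: [0.6, -0.2, 0.8]
opening: -0.003
finger_force: 0.0
```

```bash
python3 - <<'E'
from h import *
print(get_state()["eef_pos"])
look(["side"],["knob_top"],"c")
a=cv2.imread("pics/c_side.png")[100:300,170:370]
cv2.imwrite("pics/c.png",cv2.resize(a,None,fx=2.5,fy=2.5,interpolation=cv2.INTER_CUBIC))
E
```

```text
[0.49592826 0.20990074 0.16797392]
side knob_top [215.2 265.9] 0.7
```

View pics/c.png

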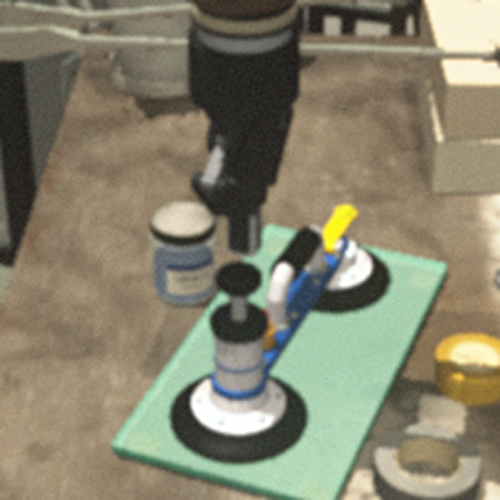

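The fingertips sit just above the knob, with the tip at (242, 250) and the knob top at (240, 272) in the crop. Now the first stroke, at a moderate speed.

Emit:
arm_command(
  steps=[
    {"translation": [0,0,0.015],"twist": [0,0,0],"fingers": -1},
    {"translation": [0,0,0.022],"twist": [0,0,0],"fingers": -1},
    {"translation": [0,0,0.028],"twist": [0,0,0],"fingers": -1},
    {"translation": [0,0,0.034],"twist": [0,0,0],"fingers": -1},
    {"translation": [0,0,0.034],"twist": [0,0,0],"fingers": -1},
  ],
)

```text
time: 7.32
eef_pos: [0.4976, 0.2114, 0.1478]
tcp_rot: [1.0, 0.0, -0.0, 0.001]
contact_force: [-4.4, -3.1, 9.3]
opening: 0.001
finger_force: 4.8
```

Emit:
arm_command(
  steps=[
    {"translation": [0,0,0.005],"twist": [0,0,0],"fingers": -1},
    {"translation": [0,0,0.01],"twist": [0,0,0],"fingers": -1},
    {"translation": [0,0,0.012],"twist": [0,0,0],"fingers": -1},
    {"translation": [0,0,0.012],"twist": [0,0,0],"fingers": -1},
  ],
)

```text
time: 7.82
eef_pos: [0.4977, 0.2114, 0.14]
tcp_rot: [1.0, 0.001, -0.0, 0.001]
contact_force: [-6.3, -3.7, 14.0]
opening: -0.001
finger_force: 7.0
```

Emit:
arm_command(
  steps=[
    {"translation": [0,0,0.003],"twist": [0,0,0],"fingers": -1},
    {"translation": [0,0,0.003],"twist": [0,0,0],"fingers": -1},
  ],
)

```text
time: 8.07
eef_pos: [0.4979, 0.2114, 0.1399]
tcp_rot: [1.0, 0.001, -0.001, 0.001]
contact_force: [-11.7, -5.3, 23.3]
opening: 0.001
finger_force: 11.4
```

Emit:
arm_command(
  steps=[
    {"translation": [0,0,-0.03],"twist": [0,0,0],"fingers": -1},
    {"translation": [0,-0.004,-0.034],"twist": [0,0,0],"fingers": -1},
    {"translation": [0,-0.004,-0.034],"twist": [0,0,0],"fingers": -1},
    {"translation": [0,-0.004,-0.034],"twist": [0,0,0],"fingers": -1},
  ],
)

```text
time: 8.57
eef_pos: [0.4968, 0.2148, 0.1587]
tcp_rot: [1.0, 0.0, -0.001, 0.0]
contact_force: [0.0, -0.4, -0.2]
opening: -0.001
finger_force: 0.0
```

```bash
python3 - <<'E'
from h import *
s=get_state();print(s["time"],s["eef_pos"],s["contact_force"])
o=look(["side","top"],["knob_top","glass_plate","pin_top"],"d")
a=cv2.imread("pics/d_side.png")[150:300,200:350]
p=read_camera("wrist")["pixels"][:,:,::-1]
cv2.imwrite("pics/d.png",cv2.hconcat([cv2.resize(a,(400,400)),cv2.resize(p[100:300,200:400],(400,400))]))
E
```

```text
8.575 [0.49681398 0.21481218 0.158677  ] [ 0.00324097 -0.40580569 -0.19940239]
side knob_top [214.4 266. ] 0.49
side glass_plate [251.6 295.7] 0.63
top glass_plate [235.5 305.8] 0.94
top glass_plate [218.  327.5] 0.22
```

View pics/d.png

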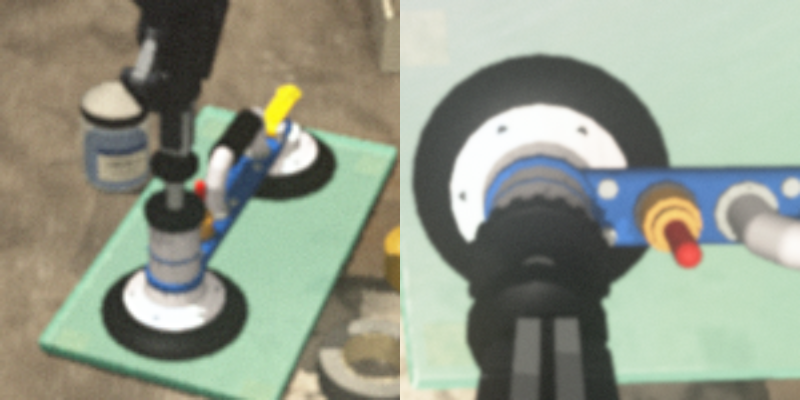

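The pin has risen and shows red in the wrist crop at (685, 250). The bottom stop is at z 0.140 and the plunger springs back clear of the fingers. Three more strokes.

Emit:
arm_command(
  steps=[
    {"translation": [0,0,0.01],"twist": [0,0,0],"fingers": -1},
    {"translation": [0,0,0.018],"twist": [0,0,0],"fingers": -1},
    {"translation": [0,0,0.026],"twist": [0,0,0],"fingers": -1},
    {"translation": [0,0,0.032],"twist": [0,0,0],"fingers": -1},
    {"translation": [0,0,0.032],"twist": [0,0,0],"fingers": -1},
  ],
)

```text
time: 9.65
eef_pos: [0.4985, 0.2152, 0.14]
tcp_rot: [1.0, 0.0, 0.001, -0.0]
contact_force: [-6.8, -1.2, 16.5]
opening: -0.001
finger_force: 8.2
```

Emit:
arm_command(
  steps=[
    {"translation": [0,0,-0.032],"twist": [0,0,0],"fingers": -1},
    {"translation": [0,0,-0.032],"twist": [0,0,0],"fingers": -1},
    {"translation": [0,0,-0.032],"twist": [0,0,0],"fingers": -1},
    {"translation": [0,0,-0.032],"twist": [0,0,0],"fingers": -1},
  ],
)

```text
time: 10.15
eef_pos: [0.4967, 0.2147, 0.1585]
tcp_rot: [1.0, 0.0, -0.001, 0.0]
contact_force: [-0.1, -0.1, -0.8]
opening: 0.001
finger_force: 0.0
```

Emit:
arm_command(
  steps=[
    {"translation": [0,0,0.01],"twist": [0,0,0],"fingers": -1},
    {"translation": [0,0,0.018],"twist": [0,0,0],"fingers": -1},
    {"translation": [0,0,0.026],"twist": [0,0,0],"fingers": -1},
    {"translation": [0,0,0.033],"twist": [0,0,0],"fingers": -1},
    {"translation": [0,0,0.033],"twist": [0,0,0],"fingers": -1},
  ],
)

```text
time: 10.78
eef_pos: [0.498, 0.2151, 0.1399]
tcp_rot: [1.0, 0.001, -0.001, 0.0]
contact_force: [-10.6, -2.8, 22.9]
opening: 0.004
finger_force: 11.2
```

Emit:
arm_command(
  steps=[
    {"translation": [0,0,-0.033],"twist": [0,0,0],"fingers": -1},
    {"translation": [0,0,-0.033],"twist": [0,0,0],"fingers": -1},
    {"translation": [0,0,-0.033],"twist": [0,0,0],"fingers": -1},
    {"translation": [0,0,-0.033],"twist": [0,0,0],"fingers": -1},
  ],
)

```text
time: 11.28
eef_pos: [0.4966, 0.2147, 0.1582]
tcp_rot: [1.0, 0.0, -0.002, 0.0]
contact_force: [1.0, 1.1, -0.4]
opening: -0.002
finger_force: 0.0
```

Emit:
arm_command(
  steps=[
    {"translation": [0,0,0.01],"twist": [0,0,0],"fingers": -1},
    {"translation": [0,0,0.018],"twist": [0,0,0],"fingers": -1},
    {"translation": [0,0,0.026],"twist": [0,0,0],"fingers": -1},
    {"translation": [0,0,0.033],"twist": [0,0,0],"fingers": -1},
    {"translation": [0,0,0.033],"twist": [0,0,0],"fingers": -1},
  ],
)

```text
time: 11.9
eef_pos: [0.4979, 0.2151, 0.1399]
tcp_rot: [1.0, 0.001, -0.001, 0.0]
contact_force: [-10.4, -3.1, 23.1]
opening: -0.0
finger_force: 11.3
```

Emit:
arm_command(
  steps=[
    {"translation": [0,0,-0.033],"twist": [0,0,0],"fingers": -1},
    {"translation": [0,0,-0.033],"twist": [0,0,0],"fingers": -1},
    {"translation": [0,0,-0.033],"twist": [0,0,0],"fingers": -1},
    {"translation": [0,0,-0.033],"twist": [0,0,0],"fingers": -1},
  ],
)

```text
time: 12.4
eef_pos: [0.4966, 0.2147, 0.1582]
tcp_rot: [1.0, 0.0, -0.002, 0.0]
contact_force: [-0.1, 0.7, -0.4]
opening: 0.003
finger_force: 0.0
```

```bash
python3 - <<'E'
from h import *
s=get_state();print(s["time"],s["eef_pos"],s["contact_force"])
o=look(["side"],["knob_top","glass_plate","pin_top"],"e")
a=cv2.imread("pics/e_side.png")[150:300,200:350]
p=read_camera("wrist")["pixels"][:,:,::-1]
cv2.imwrite("pics/e.png",cv2.hconcat([cv2.resize(a,(400,400)),cv2.resize(p[100:300,200:400],(400,400))]))
E
```

```text
12.4 [0.49656481 0.21469776 0.15820618] [-0.07305652  0.69550041 -0.39666506]
side knob_top [213.5 266.8] 0.64
side glass_plate [255.5 293.5] 0.8
```

View pics/e.png

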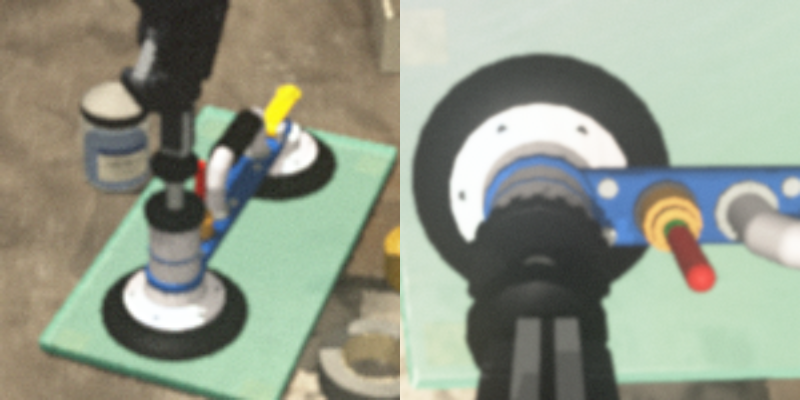

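The green band shows at the pin's foot (crop 672, 225), and the lifter has not moved. Extra strokes do no harm, so I'll do one more to be safe, then retreat.

Emit:
arm_command(
  steps=[
    {"translation": [0,0,0.01],"twist": [0,0,0],"fingers": -1},
    {"translation": [0,0,0.018],"twist": [0,0,0],"fingers": -1},
    {"translation": [0,0,0.026],"twist": [0,0,0],"fingers": -1},
    {"translation": [0,0,0.033],"twist": [0,0,0],"fingers": -1},
    {"translation": [0,0,0.033],"twist": [0,0,0],"fingers": -1},
  ],
)

```text
time: 13.28
eef_pos: [0.4985, 0.2152, 0.1399]
tcp_rot: [1.0, 0.0, 0.0, 0.0]
contact_force: [-8.8, -2.6, 19.5]
opening: -0.001
finger_force: 9.7
```

Emit:
arm_command(
  steps=[
    {"translation": [0,0,-0.033],"twist": [0,0,0],"fingers": -1},
    {"translation": [0,0,-0.06],"twist": [0,0,0],"fingers": -1},
    {"translation": [0,0,-0.1],"twist": [0,0,0],"fingers": -1},
    {"translation": [0,0,-0.13],"twist": [0,0,0],"fingers": -1},
    {"translation": [0,0,-0.13],"twist": [0,0,0],"fingers": -1},
  ],
)

```text
time: 13.9
eef_pos: [0.4986, 0.2152, 0.2346]
tcp_rot: [1.0, 0.0, 0.002, -0.0]
contact_force: [-0.0, -0.8, -0.1]
opening: 0.002
finger_force: 0.0
```

```bash
python3 - <<'E'
from h import *
s=get_state();print(s["time"],s["eef_pos"],s["contact_force"])
p=read_camera("wrist")["pixels"][:,:,::-1]
cv2.imwrite("pics/f.png",cv2.resize(p[80:320,140:560],None,fx=1.9,fy=1.9))
E
```

```text
13.9 [0.49863933 0.21519591 0.2346068 ] [-0.04084658 -0.76406037 -0.12756245]
```

View pics/f.png

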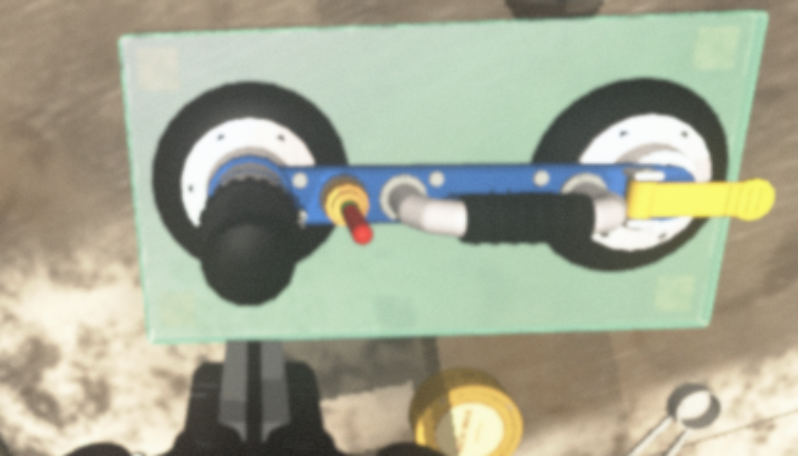

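The pin is out with its green band visible at (347, 206), the knob is up, the lever at (760, 198) is flat, and the robot is clear of everything. Handing in.

```bash
python3 -c "from plant import sign_off;print(sign_off())"
```

```text
the job is handed in; nothing more can be done
None
```

The job is handed in, with the verdict not shown: the lever is pressed flat, five full strokes brought the pin out with its green band showing, and the last picture shows the knob up and the arm clear, with no visible shift of the lifter or plate.

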